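# Open the ratchet clamp on the mended clothes airer

### The arm

A 7-joint arm with a two-finger parallel gripper is mounted at the origin on the work surface. World frame = base frame: x ahead of the robot, y to its left, z up, the work surface at z = 0. Lengths are in mm, angles in rad, forces in N, time in s.
With the tool pointing down it reaches from about 400 to 850 mm from the base axis. Payload 6.9 kg.
Tool frame: the origin (TCP) lies at the very end of the fingers, on their centre line; the grasp point (between the pads) lies 19 mm behind it; z points along the fingers, y is the direction in which the jaws open and shut (so a half turn about z gives the same grasp; the last joint's range is limited). The gripper opens to 85 mm and grips with 20 to 120 N. Pads are 22 mm wide; open, the fingers measure 114 mm over their backs; the gripper's body (76 mm by 85 mm) begins 54 mm behind the grasp point. The pads swing forward as they close: fully open they stand 13 mm farther back than shut.
Start: joints at [1.367, 0.507, -0.238, 1.5, 0.126, 1.149, -0.155], TCP at [189.918, -595.434, 204.175] pointing down, gripper open.
Joint ranges: [-3.08, 3.08], [-0.24, 2.05], [-1.43, 1.35], [0, 2.5], [-1.52, 4.66], [0.17, 1.96], [-2.89, 2.89]. Speed limits (rad/s): [2.39, 2.39, 3.14, 3.14, 3.14, 3.14, 3.14].

### API

Orientations are given as a 3x3 rotation matrix whose columns are the frame's x, y, z axes.
In Python, from plant import bot, viewer gives the robot as it stands. The module is installed in compiled form; this text tells all that it offers.
- The arm moves only by the tool send_rows, never from a script. Its arguments are lists of equal length, an entry for each row: "delta_pos": the shift along the tool's x, y, z in mm, a list of three; "delta_rot": the turn, a rotation vector about the tool's x, y, z in degrees, a list of three; "hand": the finger opening in mm, from 0 to 85.4. In form: {"delta_pos": [[tx, ty, tz], ...], "delta_rot": [[ax, ay, az], ...], "hand": [hand, ...]}. A call has 1 to 5 rows; each row is the pose to reach, as a shift and turn from the pose commanded when the call began, along the tool's axes at that moment; what a row does not reach only later rows make up. A row lasts 1/10 s, in which the tool goes at most 50 mm and 8.59 degrees, less where a joint would pass 70% of its speed; a pose out of reach is approached as far as the arm can. A call with a gripper value outside its range is refused whole. The fingers move at their own pace and stop on an object; the grip force is fixed at half the most. Time passes only in rows, so rows that repeat a pose let the fingers close. It gives the time, the measured TCP pose, the force and the opening at its end, in the units of the state.
- bot.state(): the state, without advancing time (a new reading comes with each control period).
- viewer.snapshot(name): name is "side" or "top" or "wrist"; returns the picture (384x512x3 uint8, red, green, blue); there is no depth.
- viewer.get_calibration(name): a dict with "intrinsics" (3x3 intrinsics, pixels), "cam_to_world" (4x4, takes a point from camera to world coordinates); the wrist camera has in their place "T_tool_cam" (4x4, takes a point from camera to tool coordinates, whose origin is the TCP and whose axes are the flange's). Camera axes: x right, y down, z forward; pixel columns grow to the right and rows downward; lengths in mm; the calibration is good to about 2 mm. A picture is of the moment at which its call begins: read the wrist's pose just before it. get_calibration takes no time and is no camera call.
- bot.hand_in(): hands the job in, once; it reports no verdict.
The state is a dict: "clock": time; "joint_positions": joint angles; "qvel": joint speeds; "joint_torque": joint torques, N m; "eef_pos": TCP position; "ee_rot": TCP orientation; "ft_force": force on the tool from outside, world axes, zero at the start; "torque": the same for the moment, N m; "opening": finger opening in mm.
Only numpy, scipy, OpenCV 4.12 (cv2) and the standard library are available. Lean on these libraries where they do the work, as an engineer would, in place of code of your own. Each camera call takes 0.05 s, during which the arm holds its last target. There are 200 camera calls.

### The job

The glue on the mended clothes-airer frame has set and the clamp's screw is already slack. With your fingertips press the ratchet release paddle on the clamp's sliding jaw right down and, keeping it down, push the jaw back along its bar, away from the frame, until it is fully home against the stop at the bar's end, then let go. Nothing is to be picked up: leave the frame lying in the clamp and the bottle, jar and tape measure standing where they are.

Things in the scene. Friction and masses are not known exactly. Their poses are not given: they have to be found in the camera images.
- clamp: Grey panel clamp bolted to a fixed plywood board (290 x 530 x 12 mm; y -410 to +120). Origin on the table, below the bar's centre line and the middle of the release paddle's path. +y: along the bar, the way the jaw opens; z up. Steel bar 26 mm wide, top at 56 mm, ratchet teeth (12 mm pitch) on its underside. Head and screw at y -433 to -334, up to 111 mm high
- tail_stop (a point): Middle of the face of the end stop, a grey foot 50 mm wide at the bar's tail (top 59 mm above the table); this point is 45 mm above the table. The jaw's rear end meets it when fully home. Axes as the clamp's
- jaw (a joint): Sliding jaw, m along the bar's +y: 0 nearest the frame, 0.130 fully home against the tail stop; starts at 0.003 to 0.020. Slides with about 2 N of friction while the release is down; with the release up the ratchet lets it click towards the frame only and blocks it within 15 mm the other way
- jaw_face (a point): Middle of the jaw's cork face, towards the frame, on the bar's centre line, 78 mm above the table. The jaw is a grey saddle over the bar, 46 mm wide, reaching 88 mm from the face in +y, top at 64 mm; over its first 21 mm stands the jaw block, 42 mm wide, up to 106 mm above the table, with a small rib behind it to 40 mm from the face. Axes as the clamp's
- release (a joint): Ratchet release, m: 0 up, 0.008 pressed right down to its hard stop. Goes straight down against a spring (4 N at first, about 7 N at the bottom). The pawl clears the teeth from 0.005 on and springs up again when let go; untouched it may stand up to 0.004 down, its pawl resting on a tooth
- release_pad (a point): Middle of the top of the release paddle: dark steel plate 36 mm wide, 46 mm long along the bar, on the rear half of the jaw, 66 mm behind its face; top 78 mm above the table when up, 70 when pressed. Moves with the jaw. On its rear (+y) edge, 23 mm from this point, an upturned tail 4 mm thick rises 10 mm; a fingertip resting on the paddle can push against it. Axes as the clamp's
- frame: Loose ladder frame of a wooden clothes airer, 250 x 200 x 22 mm, two square stiles and four round rungs, lying on the bar and bearers between the clamp's head and the sliding jaw. Origin at the centre of its underside, 56 mm above the table. Must stay where it lies
- glue_bottle: White bottle of wood glue, 48 mm diameter, 100 mm tall, standing on the board beside the jaw's path, its axis about 114 mm from the bar on one side; origin at the centre of its foot. Leave alone
- screw_jar: Glass jar with a steel lid, 54 mm diameter, 65 mm tall, standing on the board beside the jaw's path, on the side opposite to the bottle; origin at the centre of its foot. Leave alone
- tape_measure: Grey tape measure, 68 x 36 x 66 mm, on the table just beyond the board's tail end, 170 to 215 mm from the clamp's origin; origin at the centre of its underside. Leave alone

How it is judged (in metres and radians):
On the way, in this order (a step that is already met when the one before it is completed fails the run):
1. the release is pressed down with the fingers while the jaw is still by the frame (value of joint release above 0.0055 m and value of joint jaw below 0.045 m and contact force between the fingers and anything else above 1 N), for 0.05 s.
2. the jaw is pushed back to the stop (value of joint jaw above 0.122 m), for 0.1 s.
At the end, for the whole second after the job is handed in: The jaw is home, within 8 mm of its end stop (joint above 0.122 m), and at rest; the release has sprung up (below 0.005 m); the frame lies within 12 mm of where it was; bottle, jar and tape measure are within 20 mm of their places, bottle and jar upright (value of joint jaw above 0.122 m and velocity of joint jaw between -0.01 and 0.01 m/s and value of joint release below 0.005 m and distance of frame from where it was at the start of the episode below 0.012 m and linear speed of frame below 0.02 m/s and distance of each of glue_bottle, screw_jar, tape_measure from where it was at the start of the episode below 0.02 m and angle between each of glue_bottle, screw_jar's own z axis and vertical below 0.2 rad); the robot touches nothing.
It fails at once if the frame is lifted or dragged (more than 15 mm) (distance of frame from where it was at the start of the episode above 0.015 m).
It fails at once if a bystander is lifted, carried or knocked (more than 25 mm) (distance of any of glue_bottle, screw_jar, tape_measure from where it was at the start of the episode above 0.025 m).
It also fails if it takes over 32 s, if anything falls off the work surface, if the arm or the gripper's body presses on something with over 40 N, if the wrist force passes 120 N, or if a joint passes its speed limit or range.

## Working session

There is one attempt and no reset: what is moved stays moved. The work goes in short steps, Python scripts to look and compute and a tool call to move; the robot and the scene stay as the last step left them, time stands still between calls to the robot, and variables do not carry over. Pictures are saved under pics/ and viewed, about 8 in all and at most 12, crops included, and the job is handed in when it is done.

Besides the shell and the picture viewer there is one more tool, called after "Call:" as name(argument=value, ...) on one line, values as JSON. send_rows: Moves the arm, as the interface text tells. Its arguments: {"type":"object","properties":{"delta_pos":{"type":"array","items":{"type":"array","items":{"type":"number"}}},"delta_rot":{"type":"array","items":{"type":"array","items":{"type":"number"}}},"hand":{"type":"array","items":{"type":"number"}}},"required":["delta_pos","delta_rot","hand"]}

```bash
mkdir -p pics; python3 - <<'E'
from plant import bot, viewer
import cv2,numpy as np
np.set_printoptions(precision=4,suppress=True)
s=bot.state();print(s)
for n in("side","top","wrist"):
    im=viewer.snapshot(n);cv2.imwrite(f"pics/{n}0.png",im[:,:,::-1]);print(n,viewer.get_calibration(n))
a=cv2.imread("pics/side0.png");b=cv2.imread("pics/top0.png")
E
```

```text
{'clock': 0.0, 'joint_positions': array([ 1.3675,  0.5084, -0.2375,  1.5011,  0.1257,  1.1489, -0.1548]), 'qvel': array([ 0.0007,  0.0002, -0.0012, -0.0002,  0.0005, -0.    ,  0.0018]), 'joint_torque': array([  0.0005, -62.0595,  -2.1863, -24.9649,   0.0128,   0.0121,
         0.    ]), 'eef_pos': array([ 189.689 , -594.9324,  203.3138]), 'ee_rot': array([[ 0.9527,  0.3039, -0.0006],
       [ 0.3039, -0.9527,  0.0017],
       [-0.    , -0.0018, -1.    ]]), 'ft_force': array([0.304 , 0.0594, 0.0993]), 'torque': array([-0.0351, -0.0255, -0.017 ]), 'opening': 85.32637652816376}
side {'intrinsics': array([[420.5955,   0.    , 263.4305],
       [  0.    , 420.5955, 189.2664],
       [  0.    ,   0.    ,   1.    ]]), 'cam_to_world': array([[   0.8918,   -0.3543,    0.2813,  312.0825],
       [  -0.4521,   -0.6749,    0.5832, -498.2921],
       [  -0.0168,   -0.6473,   -0.762 ,  833.2134],
       [   0.    ,    0.    ,    0.    ,    1.    ]])}
top {'intrinsics': array([[444.9057,   0.    , 257.4015],
       [  0.    , 444.9057, 198.8785],
       [  0.    ,   0.    ,   1.    ]]), 'cam_to_world': array([[  -0.0191,   -0.9919,    0.1252,  437.5903],
       [  -0.9997,    0.0171,   -0.0165,  104.5291],
       [   0.0142,   -0.1255,   -0.992 , 1186.9178],
       [   0.    ,    0.    ,    0.    ,    1.    ]])}
wrist {'intrinsics': array([[297.6224,   0.    , 256.3535],
       [  0.    , 297.6224, 193.1839],
       [  0.    ,   0.    ,   1.    ]]), 'T_tool_cam': array([[  -0.0003,   -0.9621,   -0.2728,   69.5059],
       [   1.    ,   -0.    ,   -0.001 ,   -0.3379],
       [   0.0009,   -0.2728,    0.9621, -170.2964],
       [   0.    ,    0.    ,    0.    ,    1.    ]])}
```

View pics/top0.png

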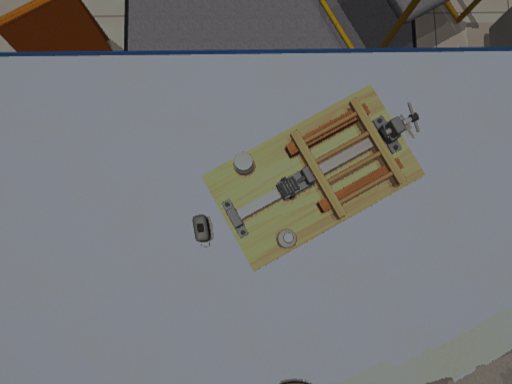

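View pics/side0.png

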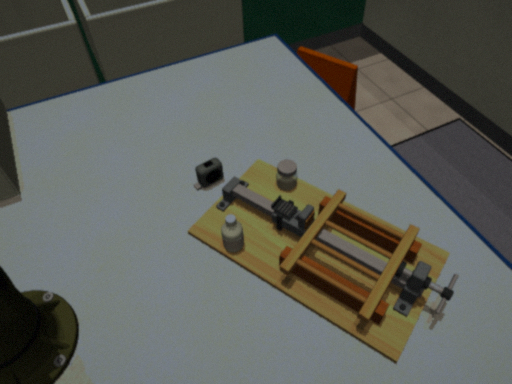

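The top view shows the board with corners near (203,178), (371,86), (424,172) and (255,271). The paddle is near (288,188), the stop near (235,218) and the tape at (201,229). In the side view the paddle is near (285,210), the stop near (233,192), the bottle at (232,234) and the jar at (287,175). I'll zoom in on the jaw in both views.

```bash
python3 - <<'E'
import cv2,numpy as np
a=cv2.imread("pics/top0.png")[145:245,215:335];b=cv2.imread("pics/side0.png")[165:265,205:325]
f=lambda i:cv2.resize(i,None,fx=6,fy=6,interpolation=cv2.INTER_CUBIC)[:, :]
c=np.vstack([cv2.resize(i,(720,600),interpolation=cv2.INTER_CUBIC)[:,:] for i in(a,b)])
c=cv2.convertScaleAbs(c,alpha=1.6)
cv2.imwrite("pics/z.png",cv2.resize(np.hstack([c[:600],c[600:]]),(800,334)))
E
```

```text
(no output)
```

View pics/z.png

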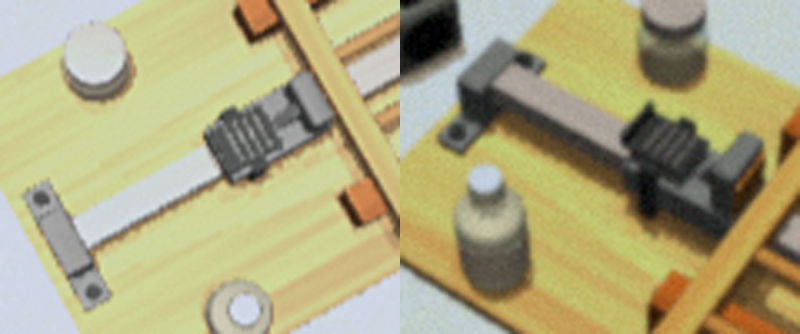

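The zoom shows the ribbed paddle centred near top pixel (288,188) and side pixel (284.5,208), with its upturned tail on the stop side. The stop face is near top (239.6,215.5) and side (234,188).

```bash
cat > h.py <<'E'
import numpy as np
from plant import bot, viewer
np.set_printoptions(precision=3,suppress=True)
def ray(n,p,s=None):
    c=viewer.get_calibration(n)
    if n=="wrist":
        T=np.eye(4);T[:3,:3]=s["ee_rot"];T[:3,3]=s["eef_pos"];T=T@c["T_tool_cam"]
    else: T=c["cam_to_world"]
    d=T[:3,:3]@np.linalg.inv(c["intrinsics"])@[*p,1]
    return T[:3,3],d/np.linalg.norm(d)
def plane(n,p,z,s=None):
    o,d=ray(n,p,s);return o+d*(z-o[2])/d[2]
def tri(*rays):
    A=sum(np.eye(3)-np.outer(d,d) for o,d in rays);b=sum((np.eye(3)-np.outer(d,d))@o for o,d in rays)
    X=np.linalg.solve(A,b);return X,[np.linalg.norm(np.cross(X-o,d)) for o,d in rays]
E
python3 - <<'E'
from h import *
for k,t,s in(("pad",(287.9,187.9),(284.5,207.9)),("tail",(278.9,191.5),(277,202.5)),("stop",(239.6,215.5),(234.1,188.4))):
    print(k,tri(ray("top",t),ray("side",s)))
P=np.array([plane("top",p,12) for p in((203,178),(371,86),(424,172),(255,271))]);print(P)
d=P[0]-P[1]+P[3]-P[2];d/=np.linalg.norm(d);tailmid=(P[0]+P[3])/2
print("dir+y",d,"yaw",np.degrees(np.arctan2(d[1],d[0])),"tailmid",tailmid,"origin",tailmid-120*d)
for k,t,z in(("pad",(287.9,187.9),76),("stop",(239.6,215.5),59),("bottle",(244,160),100),("jar",(287,237),65),("b",(244,160),65),("j",(287,237),100)):
    x=plane("top",t,z)-(tailmid-120*d);print(k,plane("top",t,z),"along",x@d,"across",x@[d[1],-d[0],0])
E
```

```text
pad (array([605.941,   8.074,  78.478]), [np.float64(1.9634995270541133), np.float64(1.9634995270543516)])
tail (array([598.012,  30.739,  77.27 ]), [np.float64(2.6674077767621553), np.float64(2.6674077767621007)])
stop (array([537.728, 132.117,  55.945]), [np.float64(0.6934409586956848), np.float64(0.6934409586955407)])
[[ 644.626  229.382   12.   ]
 [ 894.507 -234.569   12.   ]
 [ 651.162 -365.69    12.   ]
 [ 396.383   94.909   12.   ]]
dir+y [-0.479  0.878  0.   ] yaw 118.62770751675889 tailmid [520.504 162.145  12.   ] origin [577.998  56.815  12.   ]
pad [604.42    8.477  76.   ] along -55.087880457749236 across 0.031795397140621934
stop [538.131 131.874  59.   ] along 84.98361927738668 across 0.9679884562361417
bottle [672.864 117.987 100.   ] along 8.241845161646706 across 112.57653918988487
jar [481.184  13.252  65.   ] along 8.147962823753911 across -105.85089566963045
b [680.44 118.42  65.  ] along 4.992403971267226 across 119.43407387720741
j [479.824  16.1   100.   ] along 11.29896136216755 across -105.6803092262857
```

Call:
send_rows(delta_pos=[[39,-30,0],[78,-60,0],[117,-91,0],[156,-121,0],[195,-151,0]], delta_rot=[[0,0,-2.2],[0,0,-4.4],[0,0,-6.6],[0,0,-8.8],[0,0,-11]], hand=[0,0,0,0,0])

```text
clock: 0.65
eef_pos: [330.5, -390.5, 204.1]
ee_rot: [[0.877, 0.481, -0.0], [0.481, -0.877, -0.0], [-0.0, -0.0, -1.0]]
ft_force: [1.7, 0.9, -0.4]
opening: 12.3
```

Call:
send_rows(delta_pos=[[43,-22,0],[86,-44,0],[129,-66,0],[172,-88,0],[215,-110,0]], delta_rot=[[0,0,0],[0,0,0],[0,0,0],[0,0,0],[0,0,0]], hand=[0,0,0,0,0])

```text
clock: 1.15
eef_pos: [466.2, -190.9, 204.2]
ee_rot: [[0.877, 0.48, -0.0], [0.48, -0.877, -0.0], [-0.0, 0.0, -1.0]]
ft_force: [-0.2, -1.1, 0.3]
opening: 0.3
```

Call:
send_rows(delta_pos=[[43,-22,0],[86,-44,0],[129,-66,0],[172,-88,0],[215,-110,0]], delta_rot=[[0,0,0],[0,0,0],[0,0,0],[0,0,0],[0,0,0]], hand=[0,0,0,0,0])

```text
clock: 1.65
eef_pos: [602.1, 8.7, 204.0]
ee_rot: [[0.877, 0.48, -0.0], [0.48, -0.877, -0.0], [-0.0, 0.0, -1.0]]
ft_force: [0.9, -0.6, 0.7]
opening: 0.1
```

Call:
send_rows(delta_pos=[[0,0,20],[0,0,40]], delta_rot=[[0,0,0],[0,0,0]], hand=[0,0])

```text
clock: 1.85
eef_pos: [602.1, 9.6, 163.5]
ee_rot: [[0.875, 0.483, 0.001], [0.483, -0.875, 0.001], [0.001, -0.0, -1.0]]
ft_force: [-0.9, -0.2, -0.4]
opening: 0.3
```

```bash
python3 - <<'E'
from h import *
import cv2,pickle
s=bot.state();pickle.dump(s,open("s1.pkl","wb"));print(s["eef_pos"],s["ft_force"])
im=viewer.snapshot("wrist");cv2.imwrite("pics/w1.png",cv2.resize(im[:,:,::-1],(768,576)))
E
```

```text
[602.105   9.636 163.53 ] [-0.869 -0.203 -0.402]
```

View pics/w1.png

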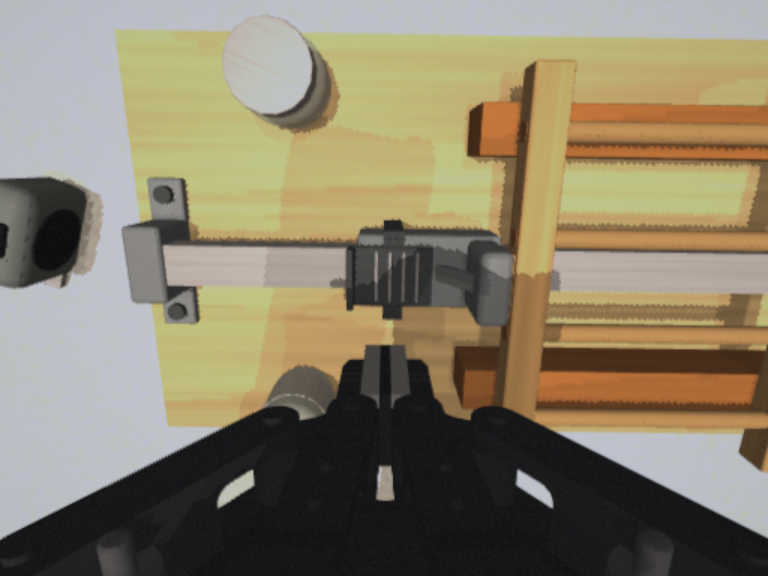

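The wrist view shows the paddle spanning about x 350–432, y 248–305 (upscaled pixels), with the tail at x≈350. The bar runs parallel to tool y, and the fingertips are near (386,350) ahead of their descent.

```bash
python3 - <<'E'
from h import *
import pickle
s=pickle.load(open("s1.pkl","rb"))
for k,p,z in(("pad",(392,277),77),("tailinner",(355,279),86),("front",(432,277),77),("stopface",(167,264),59),("block rear",(470,270),104)):
    x=plane("wrist",np.array(p)/1.5,z,s);print(k,x,"tool delta",s["ee_rot"].T@(x-s["eef_pos"]))
print(tri(ray("wrist",(392/1.5,277/1.5),s),ray("top",(287.9,187.9)),ray("side",(284.5,207.9))))
E
```

```text
pad [608.135   8.542  77.   ] tool delta [ 4.663  3.913 86.532]
tailinner [598.768  27.75   86.   ] tool delta [  5.754 -17.435  77.544]
front [619.6   -12.225  77.   ] tool delta [ 4.664 27.634 86.521]
stopface [543.175 134.306  59.   ] tool delta [   8.551 -137.574  104.604]
block rear [637.123 -22.021 104.   ] tool delta [15.298 44.666 59.524]
(array([606.931,   8.501,  76.622]), [np.float64(1.0991981438086227), np.float64(2.5763569102773127), np.float64(1.59257400801215)])
```

Call:
send_rows(delta_pos=[[4,-2,20],[4,-2,45],[4,-2,65],[4,-2,75],[4,-2,80]], delta_rot=[[0,0,0],[0,0,0],[0,0,0],[0,0,0],[0,0,0]], hand=[0,0,0,0,0])

```text
clock: 2.4
eef_pos: [603.6, 10.5, 83.6]
ee_rot: [[0.877, 0.48, -0.001], [0.48, -0.877, -0.0], [-0.001, -0.001, -1.0]]
ft_force: [-0.7, -0.2, -0.1]
opening: -0.1
```

Call:
send_rows(delta_pos=[[0,0,2],[0,0,4],[0,0,6],[0,0,8],[0,0,8]], delta_rot=[[0,0,0],[0,0,0],[0,0,0],[0,0,0],[0,0,0]], hand=[0,0,0,0,0])

```text
clock: 2.9
eef_pos: [603.9, 10.7, 76.3]
ee_rot: [[0.877, 0.48, 0.0], [0.48, -0.877, -0.0], [0.0, 0.0, -1.0]]
ft_force: [-0.2, -0.2, 0.3]
opening: -0.1
```

```bash
python3 - <<'E'
from h import *
import cv2,pickle
s=bot.state();pickle.dump(s,open("s2.pkl","wb"));print(s["eef_pos"],s["ft_force"])
im=viewer.snapshot("wrist");im2=viewer.snapshot("side")
a=cv2.resize(im[120:340,130:400,::-1],(540,440));b=cv2.resize(im2[150:260,190:320,::-1],(520,440))
cv2.imwrite("pics/w2.png",cv2.resize(np.hstack([a,b]),(800,332)))
E
```

```text
[603.928  10.738  76.255] [-0.233 -0.196  0.277]
```

View pics/w2.png

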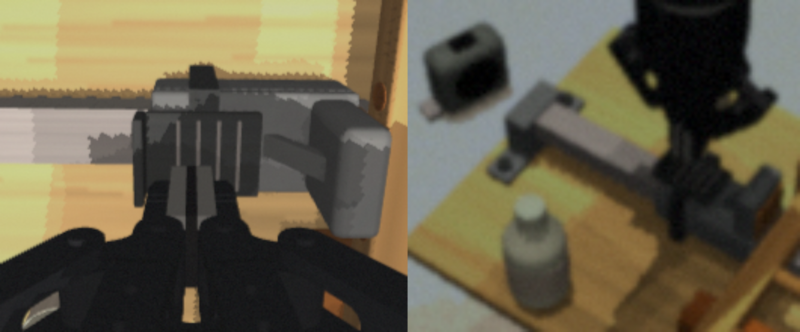

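```bash
python3 - <<'E'
from h import *
import pickle
s=pickle.load(open("s2.pkl","rb"))
f=408/540*2
for k,p,z in(("fingertip L",(172,167),76),("fingertip R",(212,167),76),("pad far edge mid",(197,113),74),("pad near edge",(245,196),74),("pad right",(262,155),74),("tail in",(147,155),82),("bar far",(40,108),56),("bar near",(40,163),56),("block top far",(350,100),106),("block near",(350,235),106)):
    x=plane("wrist",np.array(p)/f+[130,120],z,s);print(k,"tool delta",s["ee_rot"].T@(x-s["eef_pos"]))
E
```

```text
fingertip L tool delta [-2.724 -8.183  0.254]
fingertip R tool delta [-2.724  8.164  0.255]
pad far edge mid tool delta [19.669  1.983  2.256]
pad near edge tool delta [-16.741  22.333   2.256]
pad right tool delta [ 1.734 28.706  2.257]
tail in tool delta [  4.878 -17.627  -5.746]
bar far tool delta [ 16.758 -66.834  20.25 ]
bar near tool delta [ -9.24  -69.221  20.249]
block top far tool delta [ 33.284  50.904 -29.739]
block near tool delta [-15.826  55.622 -29.741]
```

Call:
send_rows(delta_pos=[[3,0,0],[3,0,1.5],[3,0,3],[3,0,4]], delta_rot=[[0,0,0],[0,0,0],[0,0,0],[0,0,0]], hand=[0,0,0,0])

```text
clock: 3.4
eef_pos: [606.5, 12.2, 72.0]
ee_rot: [[0.877, 0.48, -0.0], [0.48, -0.877, 0.0], [-0.0, -0.0, -1.0]]
ft_force: [-0.2, -0.3, 0.2]
opening: 0.1
```

Call:
send_rows(delta_pos=[[0,0,1],[0,0,2],[0,0,2]], delta_rot=[[0,0,0],[0,0,0],[0,0,0]], hand=[0,0,0])

```text
clock: 3.7
eef_pos: [606.4, 12.2, 70.0]
ee_rot: [[0.877, 0.48, -0.0], [0.48, -0.877, 0.0], [-0.0, -0.0, -1.0]]
ft_force: [-0.6, 0.3, 0.7]
opening: -0.0
```

```bash
python3 - <<'E'
from h import *
import cv2,pickle
s=bot.state();pickle.dump(s,open("s3.pkl","wb"));print(s["eef_pos"],s["ft_force"])
im=viewer.snapshot("wrist");im2=viewer.snapshot("side")
a=cv2.resize(im[140:280,190:340,::-1],(643,600),interpolation=cv2.INTER_CUBIC);b=cv2.resize(im2[160:240,230:310,::-1],(600,600),interpolation=cv2.INTER_CUBIC)
cv2.imwrite("pics/w3.png",cv2.convertScaleAbs(cv2.resize(np.hstack([a,b]),(800,386)),alpha=1.5))
E
```

```text
[606.445  12.218  70.015] [-0.617  0.32   0.663]
```

View pics/w3.png

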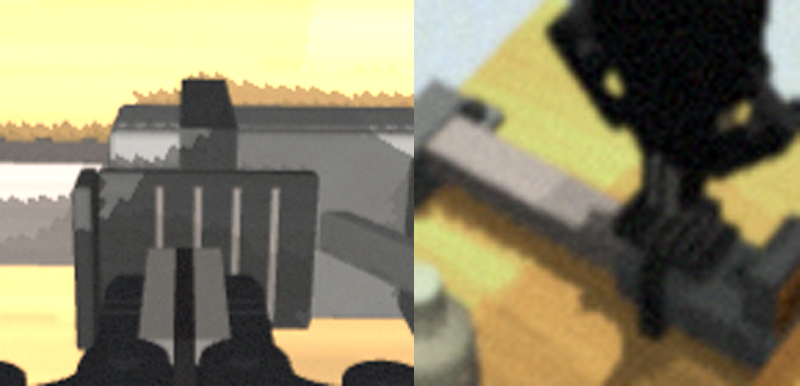

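The fingertips sit over the paddle's middle in the image, with the tip edge at about the paddle's centre row, but there is no contact force yet. They are clearly still above the plate, so I'll keep descending slowly and watch the force.

Call:
send_rows(delta_pos=[[0,0,1],[0,0,2],[0,0,3]], delta_rot=[[0,0,0],[0,0,0],[0,0,0]], hand=[0,0,0])

```text
clock: 4.1
eef_pos: [606.6, 12.2, 67.1]
ee_rot: [[0.877, 0.48, 0.0], [0.48, -0.877, 0.0], [0.0, -0.0, -1.0]]
ft_force: [0.0, -0.1, -0.8]
opening: -0.0
```

Call:
send_rows(delta_pos=[[0,0,1],[0,0,2],[0,0,3]], delta_rot=[[0,0,0],[0,0,0],[0,0,0]], hand=[0,0,0])

```text
clock: 4.4
eef_pos: [606.5, 12.2, 64.1]
ee_rot: [[0.877, 0.48, -0.0], [0.48, -0.877, 0.0], [-0.0, -0.0, -1.0]]
ft_force: [0.2, 0.1, 0.7]
opening: -0.1
```

```bash
python3 - <<'E'
from h import *
import cv2,pickle
s=bot.state();pickle.dump(s,open("s4.pkl","wb"));print(s["eef_pos"],s["ft_force"])
im=viewer.snapshot("wrist");im2=viewer.snapshot("side")
cv2.imwrite("pics/w4raw.png",im[:,:,::-1])
a=cv2.resize(im[140:280,190:340,::-1],(428,400),interpolation=cv2.INTER_CUBIC);b=cv2.resize(im2[160:240,245:319,::-1],(370,400),interpolation=cv2.INTER_CUBIC)
l=np.uint8(255*(np.arange(256)/255)**.5)
cv2.imwrite("pics/w4.png",cv2.LUT(np.hstack([a,b]),l))
K=viewer.get_calibration("side");T=np.linalg.inv(K["cam_to_world"])
for dz in(0,-10,-20,-30):
    p=K["intrinsics"]@(T@[*(s["eef_pos"]-[0,0,dz]),1])[:3];p=p[:2]/p[2];print(dz,p,"crop",428+(p[0]-245)*5,(p[1]-160)*5)
E
```

```text
[606.546  12.231  64.087] [0.217 0.108 0.743]
0 [282.896 210.58 ] crop 617.4815998229424 252.89975474368987
-10 [282.977 207.911] crop 617.8861376352831 239.55292380625906
-20 [283.059 205.198] crop 618.297155562848 225.99229579050728
-30 [283.143 202.443] crop 618.7148105659965 212.2126921363042
```

View pics/w4.png

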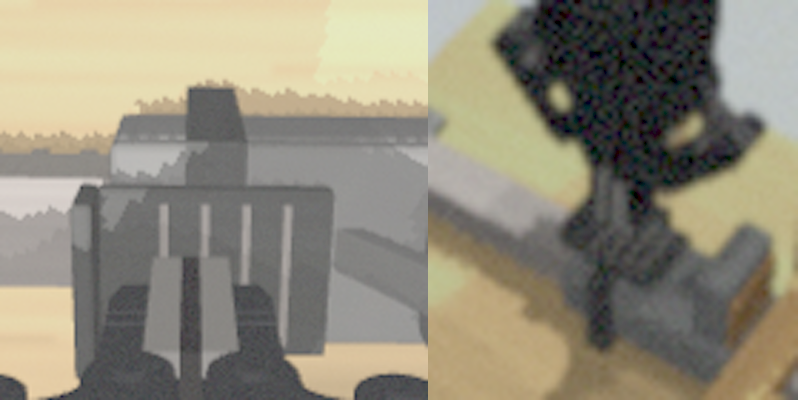

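The paddle is still untouched. In the side crop the tips end about 10 mm above the nominal TCP (crop (616,240)), so contact should come soon and I'll continue down.

Call:
send_rows(delta_pos=[[0,0,1],[0,0,2],[0,0,2]], delta_rot=[[0,0,0],[0,0,0],[0,0,0]], hand=[0,0,0])

```text
clock: 4.8
eef_pos: [606.5, 12.2, 62.1]
ee_rot: [[0.877, 0.48, -0.0], [0.48, -0.877, 0.0], [-0.0, -0.0, -1.0]]
ft_force: [0.4, -0.7, 0.5]
opening: -0.4
```

Call:
send_rows(delta_pos=[[0,0,1],[0,0,2],[0,0,2]], delta_rot=[[0,0,0],[0,0,0],[0,0,0]], hand=[0,0,0])

```text
clock: 5.1
eef_pos: [606.5, 12.2, 60.0]
ee_rot: [[0.877, 0.48, -0.0], [0.48, -0.877, 0.0], [-0.0, -0.0, -1.0]]
ft_force: [-0.3, -0.5, -0.2]
opening: -0.1
```

Call:
send_rows(delta_pos=[[0,0,1],[0,0,2],[0,0,2]], delta_rot=[[0,0,0],[0,0,0],[0,0,0]], hand=[0,0,0])

```text
clock: 5.4
eef_pos: [606.5, 12.2, 58.0]
ee_rot: [[0.877, 0.48, -0.0], [0.48, -0.877, -0.0], [-0.0, -0.0, -1.0]]
ft_force: [-0.5, -0.4, 0.4]
opening: 0.1
```

Call:
send_rows(delta_pos=[[0,0,1],[0,0,2],[0,0,2]], delta_rot=[[0,0,0],[0,0,0],[0,0,0]], hand=[0,0,0])

```text
clock: 5.7
eef_pos: [606.5, 12.2, 56.0]
ee_rot: [[0.877, 0.48, -0.0], [0.48, -0.877, 0.0], [-0.0, -0.0, -1.0]]
ft_force: [0.4, -0.5, -0.1]
opening: 0.2
```

```bash
python3 - <<'E'
from h import *
import cv2,pickle
s=bot.state();pickle.dump(s,open("s5.pkl","wb"))
for k in("s1","s2","s4","s5"):
    q=pickle.load(open(k+".pkl","rb"));print(k,q["joint_torque"],q["eef_pos"])
im=viewer.snapshot("wrist");im2=viewer.snapshot("side")
cv2.imwrite("pics/w5raw.png",im[:,:,::-1])
a=cv2.resize(im[140:280,190:340,::-1],(428,400),interpolation=cv2.INTER_CUBIC);b=cv2.resize(im2[160:240,245:319,::-1],(370,400),interpolation=cv2.INTER_CUBIC)
l=np.uint8(255*(np.arange(256)/255)**.5)
cv2.imwrite("pics/w5.png",cv2.LUT(np.hstack([a,b]),l))
E
```

```text
s1 [ -2.551 -62.337  -6.831 -24.952  -0.482   0.628   0.1  ] [602.105   9.636 163.53 ]
s2 [ -0.039 -63.202  -5.155 -20.097   0.028  -0.07   -0.017] [603.928  10.738  76.255]
s4 [  0.022 -63.962  -5.169 -19.635  -0.001   0.036   0.01 ] [606.546  12.231  64.087]
s5 [ -0.024 -64.186  -5.157 -19.304   0.02   -0.034  -0.009] [606.486  12.204  56.041]
```

View pics/w5.png

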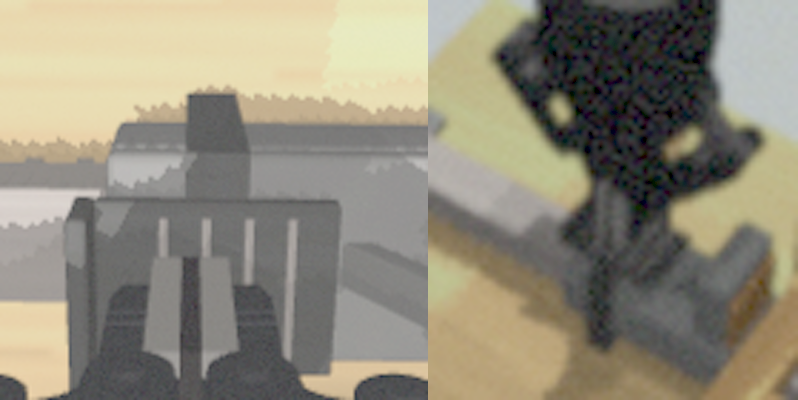

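The paddle is still unpressed and still larger in view, so the tips hang above it. The visible tip edge only matches a 22 mm-wide pad if the tips end well above the nominal TCP. I'll keep going down in guarded 1 mm rows.

Call:
send_rows(delta_pos=[[0,0,1],[0,0,2],[0,0,2]], delta_rot=[[0,0,0],[0,0,0],[0,0,0]], hand=[0,0,0])

```text
clock: 6.1
eef_pos: [606.5, 12.2, 54.0]
ee_rot: [[0.877, 0.48, -0.0], [0.48, -0.877, 0.0], [-0.0, -0.0, -1.0]]
ft_force: [1.1, 0.6, 0.2]
opening: -0.2
```

Call:
send_rows(delta_pos=[[0,0,1],[0,0,2],[0,0,2]], delta_rot=[[0,0,0],[0,0,0],[0,0,0]], hand=[0,0,0])

```text
clock: 6.4
eef_pos: [606.5, 12.2, 52.0]
ee_rot: [[0.877, 0.48, -0.0], [0.48, -0.877, -0.0], [-0.0, -0.0, -1.0]]
ft_force: [0.3, -0.7, 1.1]
opening: 0.2
```

Call:
send_rows(delta_pos=[[0,0,1],[0,0,2],[0,0,2]], delta_rot=[[0,0,0],[0,0,0],[0,0,0]], hand=[0,0,0])

```text
clock: 6.7
eef_pos: [606.7, 12.3, 50.3]
ee_rot: [[0.877, 0.48, 0.0], [0.48, -0.877, 0.0], [0.0, 0.0, -1.0]]
ft_force: [-0.1, 0.4, 3.5]
opening: -0.0
```

```bash
python3 - <<'E'
from h import *
import cv2
s=bot.state();print(s["eef_pos"],s["ft_force"])
im=viewer.snapshot("wrist");im2=viewer.snapshot("side")
cv2.imwrite("pics/w6raw.png",im[:,:,::-1]);cv2.imwrite("pics/s6raw.png",im2[:,:,::-1])
l=np.uint8(255*(np.arange(256)/255)**.45)
b=cv2.resize(im2[185:235,258:308,::-1],(500,500),interpolation=cv2.INTER_CUBIC)
a=cv2.resize(im[100:384,110:400,::-1],(300,294));a=np.vstack([a,np.zeros((206,300,3),np.uint8)])
cv2.imwrite("pics/w6.png",cv2.LUT(np.hstack([a,b]),l))
E
```

```text
[606.663  12.3    50.334] [-0.145  0.406  3.461]
```

View pics/w6.png

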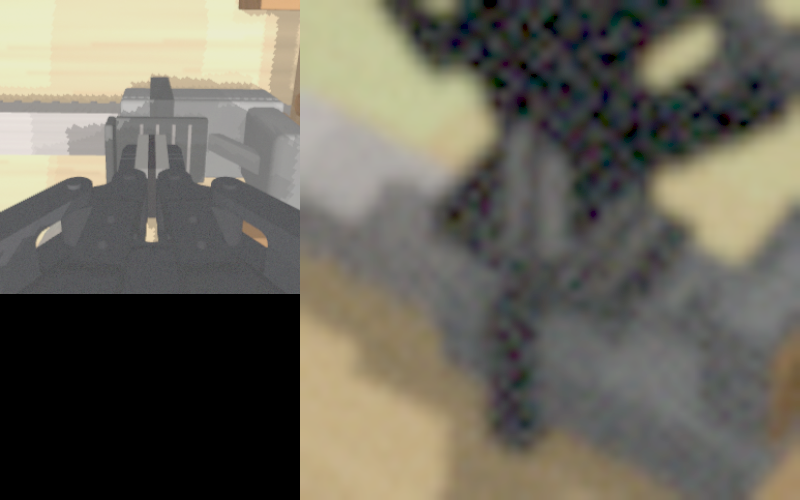

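The wrist reads 3.5 N up at TCP z = 50.3, and both views show the tips on the paddle. So the tips end about 26 mm above the reported TCP. Next I press down.

Call:
send_rows(delta_pos=[[0,0,1],[0,0,2],[0,0,3],[0,0,3]], delta_rot=[[0,0,0],[0,0,0],[0,0,0],[0,0,0]], hand=[0,0,0,0])

```text
clock: 7.2
eef_pos: [606.6, 12.3, 47.1]
ee_rot: [[0.877, 0.48, 0.0], [0.48, -0.877, 0.0], [0.0, -0.0, -1.0]]
ft_force: [-0.2, -0.3, 4.7]
opening: 0.3
```

Call:
send_rows(delta_pos=[[0,0,1],[0,0,2],[0,0,2]], delta_rot=[[0,0,0],[0,0,0],[0,0,0]], hand=[0,0,0])

```text
clock: 7.5
eef_pos: [606.7, 12.3, 45.2]
ee_rot: [[0.877, 0.48, 0.0], [0.48, -0.877, 0.0], [0.0, -0.0, -1.0]]
ft_force: [-2.0, 0.8, 5.1]
opening: 0.1
```

Call:
send_rows(delta_pos=[[0,0,1],[0,0,2],[0,0,2]], delta_rot=[[0,0,0],[0,0,0],[0,0,0]], hand=[0,0,0])

```text
clock: 7.8
eef_pos: [606.7, 12.3, 43.3]
ee_rot: [[0.877, 0.48, 0.0], [0.48, -0.877, 0.0], [0.0, 0.0, -1.0]]
ft_force: [-1.0, 0.3, 5.9]
opening: -0.0
```

Call:
send_rows(delta_pos=[[0,0,1],[0,0,1]], delta_rot=[[0,0,0],[0,0,0]], hand=[0,0])

```text
clock: 8.0
eef_pos: [606.7, 12.3, 42.9]
ee_rot: [[0.877, 0.48, 0.001], [0.48, -0.877, -0.0], [0.0, 0.0, -1.0]]
ft_force: [-3.1, -0.9, 11.0]
opening: 0.0
```

The spring is bottomed: 11 N at z 42.9. Now I push along −y of the tool.

Call:
send_rows(delta_pos=[[0,-3,0],[0,-7,0],[0,-12,0],[0,-18,0],[0,-24,0]], delta_rot=[[0,0,0],[0,0,0],[0,0,0],[0,0,0],[0,0,0]], hand=[0,0,0,0,0])

```text
clock: 8.5
eef_pos: [596.1, 32.2, 42.9]
ee_rot: [[0.878, 0.479, 0.002], [0.479, -0.878, -0.001], [0.001, 0.002, -1.0]]
ft_force: [-0.1, -2.7, 8.5]
opening: -0.2
```

Call:
send_rows(delta_pos=[[0,-6,0],[0,-12,0],[0,-18,0],[0,-24,0],[0,-30,0]], delta_rot=[[0,0,0],[0,0,0],[0,0,0],[0,0,0],[0,0,0]], hand=[0,0,0,0,0])

```text
clock: 9.0
eef_pos: [581.9, 58.9, 43.0]
ee_rot: [[0.878, 0.479, 0.003], [0.479, -0.878, -0.001], [0.002, 0.002, -1.0]]
ft_force: [0.5, -1.9, 7.5]
opening: -0.2
```

```bash
python3 - <<'E'
from h import *
import cv2
s=bot.state();print(s["eef_pos"],s["ft_force"],s["joint_positions"])
im=viewer.snapshot("wrist");im2=viewer.snapshot("side")
l=np.uint8(255*(np.arange(256)/255)**.5)
b=cv2.resize(im2[155:255,200:320,::-1],(480,400),interpolation=cv2.INTER_CUBIC)
a=cv2.resize(im[100:384,110:350,::-1],(320,400))
cv2.imwrite("pics/w7.png",cv2.LUT(np.hstack([a,b]),l))
E
```

```text
[581.857  58.858  42.951] [ 0.458 -1.922  7.483] [ 0.096  0.633 -0.38   1.808  0.326  0.76  -1.526]
```

View pics/w7.png

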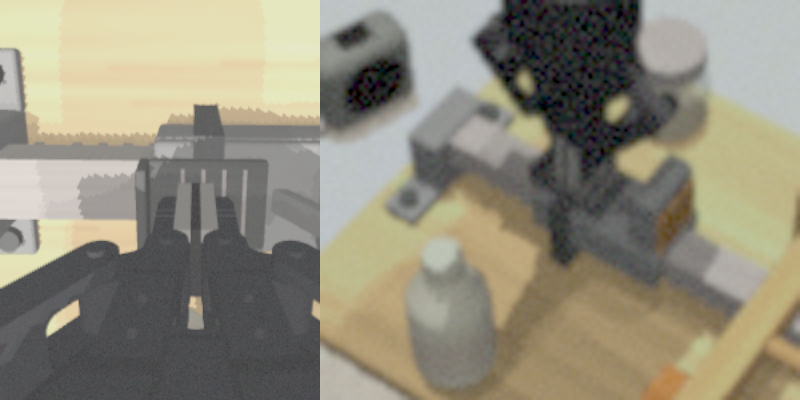

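The pictures show the jaw well clear of the frame, moving with the fingers. Bottle, jar and tape are untouched. Fz is down to 7.5 N, so I'll add a little down-force and go on.

Call:
send_rows(delta_pos=[[0,-6,0.4],[0,-12,0.4],[0,-18,0.4],[0,-24,0.4],[0,-30,0.4]], delta_rot=[[0,0,0],[0,0,0],[0,0,0],[0,0,0],[0,0,0]], hand=[0,0,0,0,0])

```text
clock: 9.6
eef_pos: [567.8, 85.3, 42.9]
ee_rot: [[0.878, 0.479, 0.003], [0.479, -0.878, -0.001], [0.003, 0.002, -1.0]]
ft_force: [0.8, -1.8, 10.0]
opening: 0.0
```

Call:
send_rows(delta_pos=[[0,-6,0],[0,-12,0],[0,-18,0],[0,-24,0],[0,-28,0]], delta_rot=[[0,0,0],[0,0,0],[0,0,0],[0,0,0],[0,0,0]], hand=[0,0,0,0,0])

```text
clock: 10.1
eef_pos: [554.3, 110.5, 42.9]
ee_rot: [[0.877, 0.48, 0.003], [0.48, -0.877, 0.0], [0.003, 0.002, -1.0]]
ft_force: [1.8, -2.3, 10.6]
opening: 0.1
```

Call:
send_rows(delta_pos=[[0,-2,0],[0,-4,0],[0,-6,0]], delta_rot=[[0,0,0],[0,0,0],[0,0,0]], hand=[0,0,0])

```text
clock: 10.4
eef_pos: [551.7, 115.5, 42.9]
ee_rot: [[0.878, 0.48, 0.004], [0.48, -0.878, -0.0], [0.003, 0.002, -1.0]]
ft_force: [1.7, -2.0, 10.4]
opening: -0.1
```

Call:
send_rows(delta_pos=[[0,-2,0],[0,-4,0],[0,-5,0]], delta_rot=[[0,0,0],[0,0,0],[0,0,0]], hand=[0,0,0])

```text
clock: 10.7
eef_pos: [549.2, 120.1, 42.9]
ee_rot: [[0.877, 0.48, 0.003], [0.48, -0.877, 0.0], [0.003, 0.002, -1.0]]
ft_force: [1.8, -1.6, 11.2]
opening: -0.1
```

Call:
send_rows(delta_pos=[[0,-1,0],[0,-2,0]], delta_rot=[[0,0,0],[0,0,0]], hand=[0,0])

```text
clock: 10.9
eef_pos: [548.4, 121.7, 42.9]
ee_rot: [[0.878, 0.48, 0.004], [0.48, -0.878, 0.0], [0.003, 0.002, -1.0]]
ft_force: [1.2, -2.2, 10.6]
opening: -0.0
```

Call:
send_rows(delta_pos=[[0,-1.5,0],[0,-3,0],[0,-4,0]], delta_rot=[[0,0,0],[0,0,0],[0,0,0]], hand=[0,0,0])

```text
clock: 11.2
eef_pos: [547.2, 123.8, 42.9]
ee_rot: [[0.878, 0.479, 0.005], [0.479, -0.878, -0.001], [0.003, 0.003, -1.0]]
ft_force: [2.6, -5.8, 9.2]
opening: -0.1
```

Call:
send_rows(delta_pos=[[0,-1,0],[0,-2,0],[0,-2,0]], delta_rot=[[0,0,0],[0,0,0],[0,0,0]], hand=[0,0,0])

```text
clock: 11.5
eef_pos: [546.2, 125.4, 42.9]
ee_rot: [[0.878, 0.478, 0.004], [0.478, -0.878, -0.001], [0.003, 0.003, -1.0]]
ft_force: [3.4, -5.5, 10.0]
opening: -0.1
```

Call:
send_rows(delta_pos=[[0,-1,0],[0,-2,0],[0,-3,0]], delta_rot=[[0,0,0],[0,0,0],[0,0,0]], hand=[0,0,0])

```text
clock: 11.8
eef_pos: [544.8, 127.7, 42.8]
ee_rot: [[0.878, 0.478, 0.004], [0.478, -0.878, -0.002], [0.003, 0.004, -1.0]]
ft_force: [2.2, -5.5, 9.9]
opening: -0.0
```

```bash
python3 - <<'E'
from h import *
import cv2
s=bot.state();print(s["eef_pos"],s["ft_force"])
im=viewer.snapshot("wrist");im2=viewer.snapshot("side")
l=np.uint8(255*(np.arange(256)/255)**.5)
b=cv2.resize(im2[155:255,200:320,::-1],(480,400),interpolation=cv2.INTER_CUBIC)
a=cv2.resize(im[100:384,110:350,::-1],(320,400))
cv2.imwrite("pics/w8.png",cv2.LUT(np.hstack([a,b]),l))
E
```

```text
[544.848 127.69   42.839] [ 2.223 -5.543  9.865]
```

View pics/w8.png

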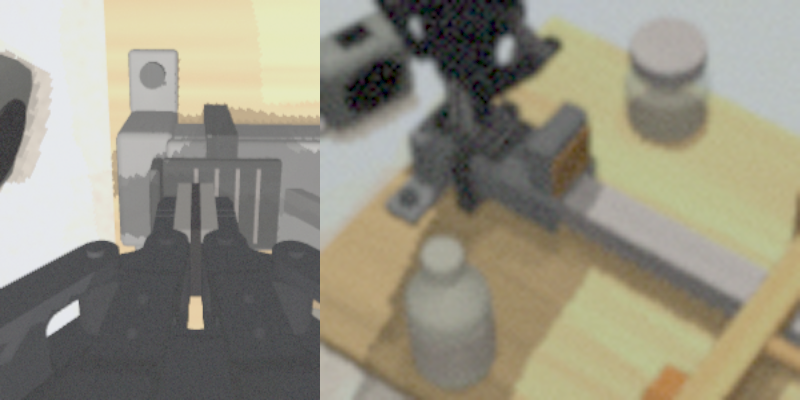

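The jaw's saddle now meets the end stop: saddle and stop touch in both views, and the paddle tail overlaps the stop. The horizontal force rose from about 2.5 to 6 N as the fingers slipped on the plate. I'll lift straight up.

Call:
send_rows(delta_pos=[[0,0,-4],[0,0,-10],[0,0,-20],[0,0,-35],[0,0,-55]], delta_rot=[[0,0,0],[0,0,0],[0,0,0],[0,0,0],[0,0,0]], hand=[0,0,0,0,0])

```text
clock: 12.4
eef_pos: [541.1, 129.9, 96.6]
ee_rot: [[0.877, 0.481, -0.003], [0.481, -0.877, -0.0], [-0.002, -0.001, -1.0]]
ft_force: [0.3, 0.4, -0.4]
opening: -0.4
```

Call:
send_rows(delta_pos=[[0,0,-40],[0,0,-80],[0,0,-100],[0,0,-100],[0,0,-100]], delta_rot=[[0,0,0],[0,0,0],[0,0,0],[0,0,0],[0,0,0]], hand=[0,0,0,0,0])

```text
clock: 12.9
eef_pos: [541.8, 129.9, 196.7]
ee_rot: [[0.877, 0.48, -0.0], [0.48, -0.877, 0.0], [-0.0, -0.0, -1.0]]
ft_force: [-0.9, -0.5, -0.3]
opening: -0.2
```

```bash
python3 - <<'E'
from h import *
import cv2
s=bot.state();print(s["clock"],s["eef_pos"],s["ft_force"])
im=viewer.snapshot("wrist");im2=viewer.snapshot("side")
l=np.uint8(255*(np.arange(256)/255)**.5)
b=cv2.resize(im2[130:350,180:460,::-1],(400,314),interpolation=cv2.INTER_CUBIC)
a=cv2.resize(im[:,:,::-1],(400,300));a=np.vstack([a,np.zeros((14,400,3),np.uint8)])
cv2.imwrite("pics/w9.png",cv2.LUT(np.hstack([a,b]),l))
E
```

```text
12.9 [541.791 129.868 196.659] [-0.858 -0.49  -0.279]
```

View pics/w9.png

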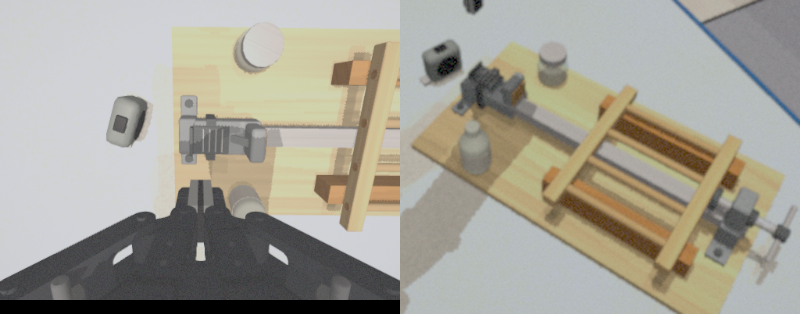

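The jaw is home with no visible gap to the stop, and nothing else appears to have moved. The arm is clear, so I'm handing in.

```bash
python3 -c "
from plant import bot
print(bot.hand_in())"
```

```text
the job is handed in; nothing more can be done
None
```

The jaw was pushed back to its end stop with the release held down, then let go, and the job is handed in. Hand-in gives no verdict.

**What I did:** With the fingers closed, I pressed the paddle to its hard stop, where the force rose from about 4 N to 11 N. I kept it down while pushing the jaw about 120 mm along the bar until it met the stop, where the sideways force rose from about 2.5 N to 6 N. Then I lifted straight up. The arm had used about 13 of the 32 s by then.

**Last checks:**
- **Jaw:** the final wrist and side pictures show it against the stop with no visible gap.
- **Arm:** it was clear of everything, with wrist force back to about zero at z ≈ 197 mm.
- **Other objects:** frame, bottle, jar and tape measure looked undisturbed. I judged this by eye and did not measure their shifts.
- **Release:** I did not measure whether the paddle sprang up; nothing was touching it after the lift.

**What disagreed:** The fingertips touched the paddle about 26 mm lower in reported TCP height than the text implies (z ≈ 50 mm, not about 76 mm). I found the contact by force while lowering 1 mm at a time.

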